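# Set out the stacked sharpening stones in their trays

### The arm

A 7-joint arm with a two-finger parallel gripper is mounted at the origin on a cart in front of the work surface, level with it; the furniture and walls round the work are solid. World frame = base frame: x ahead of the robot, y to its left, z up, the work surface at z = 0. Lengths are in mm, angles in rad, forces in N, time in s.
With the tool pointing down it reaches from about 400 to 925 mm from the base axis. Payload 4.1 kg.
Tool frame: the origin (TCP) lies between the finger pads; the fingertips stand 25 mm ahead of it and the grasp point (between the pads) lies 6 mm ahead of it; z points along the fingers, y is the line along which they close (so a half turn about z gives the same grasp; the last joint's range is limited). The gripper opens to 85 mm and grips with 20 to 120 N. Pads are 22 mm wide; open, the fingers measure 114 mm over their backs; the gripper's body (76 mm by 85 mm) begins 54 mm behind the grasp point. The pads swing forward as they close: fully open they stand 13 mm farther back than shut.
Start: joints at [-1.21, 0.398, 0.045, 1.537, -0.019, 1.207, -0.051], TCP at [288.434, 582.534, 256.347] pointing down, gripper open.
Joint ranges: [-2.82, 2.82], [-0.49, 2.23], [-1.37, 1.46], [0, 2.46], [-1.36, 4.5], [0.23, 2], [-2.94, 2.94]. Speed limits (rad/s): [2.57, 2.57, 3.14, 3.14, 3.14, 3.14, 3.14].

### API

Orientations are given as a rotation vector (axis times angle).
In Python, from plant import env, optics, models gives the robot as it stands.
- The arm moves only by the tool arm_command, never from a script. Its argument "series" is a list of rows, each a list of 2 entries, a list of its own where there are three numbers: the shift along the tool's x, y, z scaled (see below), then the turn, a rotation vector about the tool's x, y, z scaled (see below). In form: [[[x, y, z], [ax, ay, az]], ...]. A call has 1 to 5 rows; each row shifts and turns the commanded pose from where the row before left it, along the tool's axes as they then stand; what a row does not reach is not made up. The controller multiplies each number of a shift by 1 m and each number of a turn by pi rad. A row lasts 1/10 s, in which the tool goes at most 50 mm and 8.59 degrees, less where a joint would pass 70% of its speed; a pose out of reach is approached as far as the arm can. A call with a number of a shift or a turn outside -1 to 1 is refused whole. A call with a gripper value outside its range is refused whole. "grip" is the closure, from -1 (fully open) to 1 (shut), set as the call begins (left out, the last holds). The fingers move at their own pace and stop on an object; the grip force is fixed at half the most. Time passes only in rows, so rows that do not move let the fingers close. It gives the time, the measured TCP pose, the force, the opening and the grip force at its end, in the units of the state.
- env.get_obs(): the state, without advancing time (a new reading comes with each control period).
- optics.capture(name): name is "scene" or "top"; returns (picture, depth): 420x560x3 uint8, red, green, blue; 420x560 float32, mm along the optical axis (not along the pixel's ray), 0 where there is no reading.
- optics.camera_info(name): a dict with "vfov" (degrees; the focal length in pixels is half the picture's height over the tangent of half this angle, whatever the lens; pixels are square), "cx", "cy" (the principal point, pixels), "distortion" ([k1, k2, p1, p2, k3] as OpenCV has them; the pictures are not rectified), "view" (4x4, takes a point from world to camera coordinates). Camera axes: x right, y down, z forward; pixel columns grow to the right and rows downward; lengths in mm; the calibration is good to about 2 mm. A picture is of the moment at which its call begins. camera_info takes no time and is no camera call.
- env.job_done(): hands the job in; it is judged then, once.
Trained networks look in the newest picture that a camera, given by its name, has taken for a name from the list of things; names that differ only in an ending like _2 or _b are one class to them, and where a whole thing is asked for, a point or a joint stands for the part that bears it (a point fixed in the world has none). Each returns a list of dicts, best first, with "p" (0 to 1); they miss things now and then, are a little off and sometimes report something else, mostly with a low value. They report only what shows in the picture. A call takes as long as a camera call.
- models.regions_of(camera, target): "mask" (420x560 bool, what is visible of it) and "extent" ([left, top, right, bottom] in pixels, round what is visible of it).
The state is a dict: "time": time; "joint_pos": joint angles; "joint_velocities": joint speeds; "effort": joint torques, N m; "position": TCP position; "tool_rot": TCP orientation; "contact_force": force on the tool from outside, world axes, zero at the start; "moment": the same for the moment, N m; "opening": finger opening in mm; "gripper_force": force on a finger pad.
Only numpy, scipy, OpenCV 4.12 (cv2) and the standard library are available. Lean on these libraries where they do the work, as an engineer would, in place of code of your own. Each camera call takes 0.05 s, during which the arm holds its last target. There are 200 camera calls.

### The job

Get the bench ready for honing the turning tools: take down the stack of four sharpening stones and lay each one flat and fully down in the recess of the tray cut for it - grey in the dark brown tray, orange in the pale one, white in the blue one, green in the black one. The stones chip, so set them down gently and never drop one.

Things in the scene. Friction and masses are not known exactly. Their poses are not given: they have to be found in the camera images.
- grey_stone: dark grey coarse sharpening stone, a plain rectangular block 120 x 52 x 22 mm, at the start the lowest of the stack, lying on the bench. Origin: centre of its underside; x along its 120 mm length, y along its 52 mm width (the way to grip it), z up.
- orange_stone: orange-brown medium sharpening stone, a plain rectangular block 104 x 46 x 22 mm, at the start second from below. Origin: centre of its underside; x along its 104 mm length, y along its 46 mm width (the way to grip it), z up.
- white_stone: off-white fine sharpening stone, a plain rectangular block 88 x 40 x 22 mm, at the start third from below. Origin: centre of its underside; x along its 88 mm length, y along its 40 mm width (the way to grip it), z up.
- green_stone: green finishing sharpening stone, a plain rectangular block 72 x 34 x 22 mm, at the start the top of the stack. Origin: centre of its underside; x along its 72 mm length, y along its 34 mm width (the way to grip it), z up.
- grey_tray: dark brown wooden tray of the grey stone, fixed, 146 x 78 mm outside; recess 130 x 62 mm (5 mm of play round the stone), its floor 6 mm and rim 13 mm above the underside (a seated stone stands 15 mm above the rim); a 34 mm finger gap in the middle of each long wall. Origin: centre of the underside; x along its length, y its width, z up.
- orange_tray: pale wooden tray of the orange stone, fixed, 130 x 72 mm outside; recess 114 x 56 mm (5 mm of play round the stone), its floor 6 mm and rim 13 mm above the underside (a seated stone stands 15 mm above the rim); a 34 mm finger gap in the middle of each long wall. Origin: centre of the underside; x along its length, y its width, z up.
- white_tray: blue-painted tray of the white stone, fixed, 114 x 66 mm outside; recess 98 x 50 mm (5 mm of play round the stone), its floor 6 mm and rim 13 mm above the underside (a seated stone stands 15 mm above the rim); a 34 mm finger gap in the middle of each long wall. Origin: centre of the underside; x along its length, y its width, z up.
- green_tray: black tray of the green stone, fixed, 98 x 60 mm outside; recess 82 x 44 mm (5 mm of play round the stone), its floor 6 mm and rim 13 mm above the underside (a seated stone stands 15 mm above the rim); a 34 mm finger gap in the middle of each long wall. Origin: centre of the underside; x along its length, y its width, z up.

How it is judged:
By the outcome, as a careful person would: the job done as asked, in the order asked, and still so for the second after the job is handed in, with the robot touching nothing.
It also fails if it takes over 109 s, if anything falls off the work surface, if the arm or the gripper's body presses on something with over 40 N, if the wrist force passes 120 N, or if a joint passes its speed limit or range.

## Working session

There is one attempt and no reset: what is moved stays moved. The work goes in short steps, Python scripts to look and compute and a tool call to move; the robot and the scene stay as the last step left them, time stands still between calls to the robot, and variables do not carry over. Pictures are saved under pics/ and viewed, at most 14 in all, crops included, and the job is handed in when it is done.

Besides the shell and the picture viewer there is one more tool, called as a command line: name --argument value ..., lists and objects as JSON in quotes. arm_command: Moves the arm, as the interface text tells. Its arguments: {"type":"object","properties":{"series":{"type":"array"},"grip":{"type":"number"}},"required":["series"]}

```bash
mkdir -p pics; ls
python3 - <<'E'
from plant import env, optics, models
import cv2
o=env.get_obs();print(o['time'],o['position'],o['tool_rot'],o['opening'],o['contact_force'])
for n in ('scene','top'):
    p,d=optics.capture(n);cv2.imwrite(f'pics/{n}0.png',p[...,::-1]);i=optics.camera_info(n);print(n,i,(d==0).mean())
E
```

```text
pics
0.0 [288.16133889 581.9836324  255.25509166] [-0.7156599  -3.05865141  0.00306071] 85.27104868202785 [ 0.05602612 -0.35294204  0.24889648]
scene {'vfov': 52.19677438639741, 'cx': 273.32175703824277, 'cy': 202.41141958113946, 'distortion': array([-0.102618,  0.      ,  0.      ,  0.      ,  0.      ]), 'view': array([[ 8.76952262e-01, -4.80572695e-01, -2.14827297e-03,
        -3.54656859e+02],
       [-3.77627280e-01, -6.86318161e-01, -6.21582673e-01,
         3.22028089e+02],
       [ 2.97241262e-01,  5.45909578e-01, -7.83345623e-01,
         6.91352236e+02],
       [ 0.00000000e+00,  0.00000000e+00,  0.00000000e+00,
         1.00000000e+00]])} 0.004179421768707483
top {'vfov': 47.95393638646907, 'cx': 283.65432372637656, 'cy': 205.53654443757253, 'distortion': array([0.03483805, 0.        , 0.        , 0.        , 0.        ]), 'view': array([[-2.72955614e-02, -9.99486664e-01, -1.67737856e-02,
         1.58610298e+02],
       [-9.94166010e-01,  2.88942594e-02, -1.03918556e-01,
         4.57901306e+02],
       [ 1.04349877e-01,  1.38394122e-02, -9.94444354e-01,
         1.05066393e+03],
       [ 0.00000000e+00,  0.00000000e+00,  0.00000000e+00,
         1.00000000e+00]])} 0.00405187074829932
```

View pics/scene0.png

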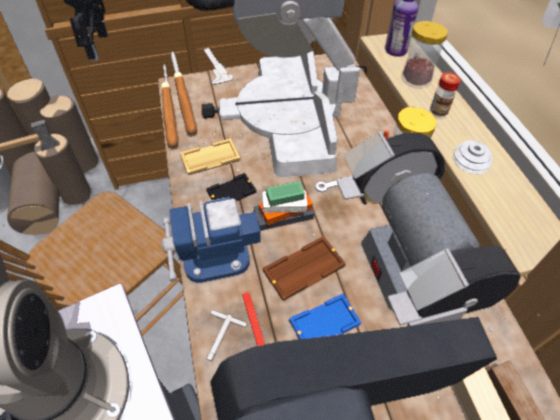

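View pics/top0.png

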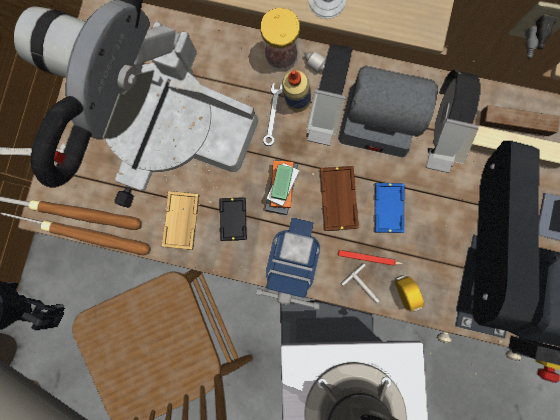

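Scene: the stack is at about (287,200), with the pale, black, brown and blue trays at (210,156), (232,188), (304,268) and (326,318). Top: the stack is at (282,185) and the trays at (180,220), (232,219), (339,198) and (389,207). The gripper is at far left, around (36,297). The vise is next to the stack, and there is a dark bar at the right of the picture.

```bash
cat > h.py <<'E'
from plant import env, optics, models
import numpy as np, cv2
S=['grey','orange','white','green']
def K(i):
    f=210/np.tan(np.radians(i['vfov']/2)); return np.array([[f,0,i['cx']],[0,f,i['cy']],[0,0,1]])
def cloud(name,d):
    "world points 420x560x3 from depth"
    i=optics.camera_info(name); v,u=np.mgrid[:420,:560]
    n=cv2.undistortPoints(np.stack([u,v],-1).reshape(-1,1,2).astype(float),K(i),i['distortion']).reshape(420,560,2)
    P=np.dstack([n[...,0]*d,n[...,1]*d,d]); V=i['view']
    P=(P-V[:3,3])@V[:3,:3]; P[d==0]=np.nan; return P
def rect(pts):
    (x,y),(w,h),a=cv2.minAreaRect(pts.astype(np.float32))
    if w<h: w,h,a=h,w,a+90
    return np.round([x,y,w,h,(a+90)%180-90],1)
def band(P,m,lo,hi):
    q=P[m]; q=q[~np.isnan(q[:,2])]; return q[(q[:,2]>lo)&(q[:,2]<hi)]
E
python3 - <<'E'
from h import *
for n in ('top','scene'):
    p,d=optics.capture(n);P=cloud(n,d);np.savez(f'{n}0.npz',p=p,d=d,P=P)
    for k in S:
        for t in ('_stone','_tray'):
            for r in models.regions_of(n,k+t)[:2]:
                q=P[r['mask']];q=q[~np.isnan(q[:,2])]
                if len(q)<10: continue
                z=q[:,2];print(n,k+t,round(r['p'],2),r['extent'],len(q),'z%',np.round(np.percentile(z,[5,25,50,75,95]),1),'rect',rect(q),'med',np.round(np.median(q,0),1))
P=np.load('top0.npz')['P']
for u,v in [(510,200),(510,300),(525,250),(290,250),(282,285),(300,225),(30,300)]:print(u,v,np.round(P[v,u]))
# coarse height map (top cam): rows x, cols y
for xx in range(900,150,-50):
    print(xx,[int(np.nanmax(z)) if len(z:=P[(abs(P[...,0]-xx)<25)&(abs(P[...,1]-yy)<25)][:,2]) else -1 for yy in range(600,-500,-50)])
E
```

```text
Traceback (most recent call last):
  File "h.py", line 13, in rect
    (x,y),(w,h),a=cv2.minAreaRect(pts.astype(np.float32))
                  ~~~~~~~~~~~~~~~^^^^^^^^^^^^^^^^^^^^^^^^
cv2.error: OpenCV(4.12.0) /io/opencv/modules/imgproc/src/convhull.cpp:143: error: (-215:Assertion failed) total >= 0 && (depth == CV_32F || depth == CV_32S) in function 'convexHull'
```

```bash
sed -i 's/minAreaRect(pts.astype/minAreaRect(pts[:,:2].astype/' h.py
python3 - <<'E'
from h import *
for n in ('top','scene'):
    p,d=optics.capture(n);P=cloud(n,d);np.savez(f'{n}0.npz',p=p,d=d,P=P)
    for k in S:
        for t in ('_stone','_tray'):
            for r in models.regions_of(n,k+t)[:2]:
                q=P[r['mask']];q=q[~np.isnan(q[:,2])]
                if len(q)<10: continue
                z=q[:,2];print(n,k+t,round(r['p'],2),r['extent'],len(q),'z%',np.round(np.percentile(z,[5,25,50,75,95]),1),'rect',rect(q),'med',np.round(np.median(q,0),1))
P=np.load('top0.npz')['P']
for u,v in [(510,200),(510,300),(525,250),(290,250),(282,285),(300,225),(30,300)]:print(u,v,np.round(P[v,u]))
# coarse height map (top cam): rows x, cols y
for xx in range(900,150,-50):
    print(xx,[int(np.nanmax(z)) if len(z:=P[(abs(P[...,0]-xx)<25)&(abs(P[...,1]-yy)<25)][:,2]) else -1 for yy in range(600,-500,-50)])
E
```

```text
top grey_stone 0.52 [265.9, 161.5, 296.1, 216.6] 193 z% [ 2.  20.1 21.8 23.5 27.2] rect [506.6 152.1 120.   54.3 -13.5] med [455.6 163.3  21.8]
top grey_tray 0.73 [318.7, 164.8, 355.9, 229.5] 2046 z% [ 2.8  4.9  6.6  9.  14.1] rect [477.9  17.2 145.3  80.2   3.9] med [478.9  17.6   6.6]
top orange_stone 0.71 [269.4, 161.8, 293.0, 208.3] 221 z% [39.5 42.4 43.7 44.9 47.9] rect [510.6 148.9 104.   45.9  -5. ] med [528.  146.4  43.7]
top orange_tray 0.62 [163.6, 194.8, 199.0, 249.9] 1693 z% [ 3.1  5.4  7.1  9.9 14.4] rect [438.7 385.4 130.8  71.   -6.9] med [438.8 385.    7.1]
top orange_tray 0.44 [270.1, 167.2, 301.1, 207.6] 201 z% [52.9 63.7 65.3 66.8 69.1] rect [508.9 144.7  95.3  39.2 -26.8] med [491.4 146.1  65.3]
top white_stone 0.75 [268.4, 162.8, 299.9, 209.8] 250 z% [31.  63.2 65.2 67.  75. ] rect [505.  146.   87.9  39.3 -27.7] med [491.  138.5  65.2]
top white_tray 0.87 [377.3, 180.1, 404.3, 232.3] 1422 z% [ 2.6  4.9  7.  10.  14.3] rect [455.  -96.9 118.1  66.8  -3.1] med [453.6 -96.9   7. ]
top green_stone 0.83 [273.2, 165.9, 288.2, 203.0] 527 z% [84.  86.7 88.  89.2 90.8] r
[... 2668 characters left out ...]
23, 5, 429, 417, 17, 19, 19, 15, 68, 92, 69, 16, 17, 16, 18, 194, 200, 284, 280, -1, -1, 8]
450 [36, 34, 391, 23, 54, 52, 17, 17, 66, 91, 93, 16, 17, 14, 14, 15, 7, 303, 297, -1, -1, 50]
400 [33, 35, 34, 31, 55, 15, 18, 19, 8, 139, 138, 17, 16, 17, 19, 14, 320, 320, 306, -1, -1, 56]
350 [-1, 3, 31, 31, 15, 42, 5, 49, 24, 139, 139, 27, 12, 13, 12, 5, 339, 359, 356, -1, -1, 16]
300 [364, 407, -414, -414, -1, 4, 6, 5, 130, 133, 136, 5, 17, 14, 64, 67, 352, 366, 355, -1, -1, -1]
250 [-413, 405, 350, -412, 683, 684, -868, -870, 78, 130, 130, 5, 6, 14, 69, 68, 354, 372, -1, -1, -1, -1]
200 [-411, -413, -411, -412, 684, 687, 676, -865, -867, -873, -866, -1, 2, 4, 43, 48, 299, 358, 333, 238, -1, -1]
```

```bash
cat >> h.py <<'E'
from scipy.spatial.transform import Rotation as Rn
def state():
    o=env.get_obs(); R=Rn.from_rotvec(o['tool_rot']).as_matrix(); return o,np.array(o['position']),R
def find(k,names=('top','scene'),zlo=-5,zhi=200,snap=True):
    "rectangle of thing k in the height band, per camera"
    out=[]
    for n in names:
        p,d=optics.capture(n); P=cloud(n,d); r=models.regions_of(n,k)
        if not r: print(n,k,'none'); continue
        q=band(P,r[0]['mask'],zlo,zhi)
        if len(q)<10: print(n,k,'few'); continue
        print(n,k,round(r[0]['p'],2),len(q),'z',round(np.median(q[:,2]),1),rect(q)); out.append(rect(q))
    return out
def go(x,y,z,yaw=None):
    "shift (m, tool axes) and turn (units of pi about tool z) to reach the pose; yaw: world angle of tool x, deg, mod 180"
    o,p,R=state(); a=np.degrees(np.arctan2(R[1,0],R[0,0])); t=0
    if yaw is not None: t=(yaw-a+90)%180-90
    print('t',round(o['time'],2),'pos',p.round(1),'yaw',round(a,1),'tilt',np.round(R[:,2],3),'open',round(o['opening'],1),'F',np.round(o['contact_force'],1),'j',np.round(o['joint_pos'],2))
    for lab,RR in (('now',R),('after turn',R@Rn.from_euler('z',-t,degrees=True).as_matrix())):
        print('shift',lab,np.round(RR.T@(np.array([x,y,z])-p)/1000,4),'turn az',round(-t/180,4))
E
python3 - <<'E'
from h import *
for t in S: find(t+'_tray',zlo=-1,zhi=20); find(t+'_tray',zlo=9.5,zhi=17)
find('green_stone',zlo=84,zhi=93)
go(510,149,200,-12)
P=np.load('top0.npz')['P']
for xx in range(620,380,-10):
    print(xx,[int(np.nanmax(z)) if len(z:=P[(abs(P[...,0]-xx)<6)&(abs(P[...,1]-yy)<6)][:,2]) else -1 for yy in range(220,40,-10)])
E
```

```text
top grey_tray few
scene grey_tray 0.6 2748 z 5.8 [483.3  16.6 152.8  84.8   1.1]
top grey_tray 0.89 516 z 12.4 [478.2  18.5 145.9  78.    2.6]
scene grey_tray 0.55 577 z 11.8 [480.4  13.5 146.3  79.1   1.8]
top orange_tray 0.91 1760 z 7.1 [438.8 387.7 131.5  76.5  -7.2]
scene orange_tray 0.81 1246 z 6.6 [440.4 383.  130.8  77.1  -8. ]
top orange_tray few
scene orange_tray 0.87 330 z 12.3 [440.3 383.9 130.7  75.   -7. ]
top white_tray 0.79 1412 z 7.0 [452.7 -96.4 113.6  66.6  -2.7]
scene white_tray 0.58 1908 z 6.0 [455.4 -98.3 115.6  66.9  -6.3]
top white_tray 0.78 370 z 12.4 [452.5 -95.4 113.   64.6  -2.9]
scene white_tray 0.69 472 z 12.3 [455.4 -99.9 113.8  66.4  -2.9]
top green_tray 0.98 1158 z 7.0 [437.1 265.7 102.6  63.5  -0.8]
scene green_tray 0.64 819 z 6.2 [441.7 263.1 101.5  65.   -0.8]
top green_tray 0.56 312 z 12.5 [436.2 264.6  96.8  58.3  -0.9]
scene green_tray 0.88 207 z 12.0 [439.5 261.3 100.   60.3  -2. ]
top green_stone none
scene green_stone 0.9 482 z 87.6 [510.  143.2  71.4  36.4 -16.1]
t 2.9 pos [288.4 582.5 256.3] yaw 153.7 tilt [ 0.  0. -1.] open 85.6 F [-0.2  0.
[... 1103 characters left out ...]
6, 5, 4, 2, 13, 13]
480 [5, 3, 4, 2, 69, 91, 91, 91, 89, 64, 2, 3, 4, 5, 4, 4, 7, 9]
470 [5, 4, 4, 24, 69, 82, 90, 89, 89, 45, 2, 2, 3, 3, 4, 5, 6, 10]
460 [4, 3, 7, 24, 43, 53, 68, 68, 49, 48, 2, 2, 2, 3, 3, 3, 12, 12]
450 [6, 6, 5, 24, 22, 24, 29, 29, 25, 3, 3, 3, 4, 2, 3, 2, 12, 15]
440 [2, 2, 3, 3, 3, 2, 5, 25, 25, 3, 3, 5, 3, 5, 4, 2, 3, 16]
430 [4, 5, 1, 3, 5, 4, 5, 4, 2, 91, 93, 90, 5, 5, 4, 5, 13, 16]
420 [3, 5, 4, 4, 4, 4, 4, 4, 3, 93, 94, 95, 96, 94, 92, 5, 13, 16]
410 [3, 8, 5, 4, 4, 5, 18, 19, 92, 94, 94, 94, 96, 95, 90, 3, 14, 15]
400 [3, 8, 5, 2, 2, 16, 20, 123, 137, 135, 93, 94, 94, 94, 90, 3, 5, 14]
390 [3, 2, 2, 3, 4, 28, 129, 136, 139, 138, 138, 137, 135, 128, 18, 17, 3, 3]
```

arm_command --series '[[[-0.0263,-0.0388,0],[0,0,0]],[[-0.0263,-0.0388,0],[0,0,0]],[[-0.0263,-0.0388,0],[0,0,0]],[[-0.0263,-0.0388,0],[0,0,0]],[[-0.0263,-0.0388,0],[0,0,0]]]' --grip -1

```text
time: 3.4
position: [320.3, 348.5, 256.5]
tool_rot: [0.716, 3.059, 0.001]
contact_force: [0.5, 0.4, 0.8]
opening: 85.2
gripper_force: 0.0
```

arm_command --series '[[[-0.04,-0.015,0],[0,0,0]],[[-0.04,-0.015,0],[0,0,0]],[[-0.04,-0.015,0],[0,0,0]],[[-0.04,-0.015,0],[0,0,0]],[[-0.04,-0.015,0],[0,0,0]]]'

```text
time: 3.9
position: [467.2, 193.0, 256.8]
tool_rot: [0.715, 3.058, 0.002]
contact_force: [-0.1, 0.3, -0.1]
opening: 85.4
gripper_force: 0.0
```

arm_command --series '[[[-0.04,-0.015,0.02],[0,0,0]],[[0,0,0.02],[0,0,-0.034]],[[0,0,0.02],[0,0,-0.034]]]'

```text
time: 4.2
position: [496.5, 161.6, 195.9]
tool_rot: [0.384, 3.117, 0.0]
contact_force: [-0.8, 0.3, -1.2]
opening: 84.9
gripper_force: 0.0
```

Run:
```python
from h import *
go(510,146.2,110,-14)
p,d=optics.capture('scene');cv2.imwrite('pics/s1.png',cv2.resize(p[100:300,180:400,::-1],None,fx=3,fy=3)[:600])
```

```text
t 4.2 pos [496.5 161.6 195.9] yaw 165.9 tilt [ 0.001  0.    -1.   ] open 84.9 F [-0.8  0.3 -1.2] j [-0.67  0.24  0.32  1.92 -0.09  1.    1.01]
shift now [-0.0168 -0.0117  0.0859] turn az -0.0003
shift after turn [-0.0167 -0.0117  0.0859] turn az -0.0003
```

arm_command --series '[[[-0.0167,-0.0117,0.02],[0,0,0]],[[0,0,0.035],[0,0,0]],[[0,0,0.031],[0,0,0]],[[0,0,0],[0,0,0]]]'

```text
time: 4.65
position: [505.7, 147.1, 107.2]
tool_rot: [-0.386, -3.111, 0.006]
contact_force: [-0.1, 0.4, 0.1]
opening: 85.7
gripper_force: 0.0
```

Run:
```python
from h import *
go(510,146.2,94,-14)
p,d=optics.capture('scene');a=p[130:260,210:380,::-1]
q,d=optics.capture('top');b=q[130:260,210:380,::-1]
cv2.imwrite('pics/s2.png',cv2.resize(np.hstack([a,b]),(800,306),interpolation=cv2.INTER_CUBIC))
```

```text
t 4.65 pos [505.7 147.1 107.2] yaw 165.8 tilt [-0.008 -0.003 -1.   ] open 85.7 F [-0.1  0.4  0.1] j [-0.62  0.37  0.3   1.98 -0.15  0.82  1.09]
shift now [-0.0045  0.0003  0.0132] turn az -0.0009
shift after turn [-0.0045  0.0002  0.0132] turn az -0.0009
```

View pics/s2.png

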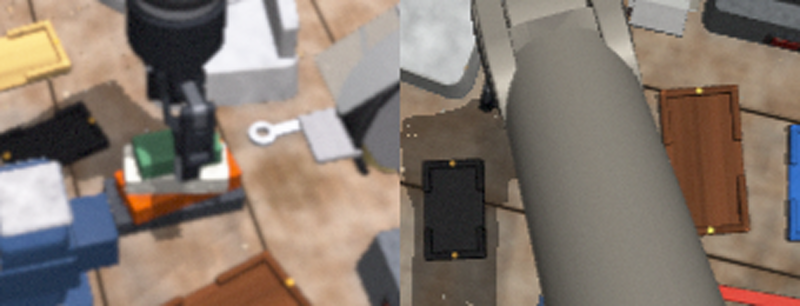

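The fingers straddle the green stone (scene crop, about (175,150)). The near finger is at its middle once parallax is allowed for.

arm_command --series '[[[-0.004,0,0.007],[0,0,0]],[[0,0,0.007],[0,0,0]],[[0,0,0],[0,0,0]]]'

```text
time: 5.05
position: [512.6, 146.8, 96.3]
tool_rot: [-0.386, -3.118, -0.0]
contact_force: [-0.7, 0.9, -0.0]
opening: 85.2
gripper_force: 0.0
```

Run:
```python
from h import *
go(510,146.2,93.5,-14)
```

```text
t 5.05 pos [512.6 146.8  96.3] yaw 165.9 tilt [-0.  0. -1.] open 85.2 F [-0.7  0.9 -0. ] j [-0.6   0.39  0.3   1.98 -0.16  0.79  1.11]
shift now [ 0.0023 -0.0012  0.0028] turn az -0.0006
shift after turn [ 0.0023 -0.0012  0.0028] turn az -0.0006
```

arm_command --series '[[[0.002,0,0.0028],[0,0,0]],[[0,0,0],[0,0,0]]]'

```text
time: 5.25
position: [510.2, 147.4, 93.4]
tool_rot: [-0.385, -3.117, -0.0]
contact_force: [0.3, 0.5, 0.1]
opening: 85.4
gripper_force: 0.0
```

arm_command --series '[[[0,0,0],[0,0,0]],[[0,0,0],[0,0,0]],[[0,0,0],[0,0,0]],[[0,0,0],[0,0,0]],[[0,0,0],[0,0,0]]]' --grip 1

```text
time: 5.75
position: [511.1, 147.3, 93.9]
tool_rot: [0.386, 3.117, 0.001]
contact_force: [0.6, -0.3, 1.9]
opening: 32.7
gripper_force: 60.8
```

arm_command --series '[[[0,0,0],[0,0,0]],[[0,0,0],[0,0,0]],[[0,0,0],[0,0,0]]]'

```text
time: 6.05
position: [511.1, 147.3, 93.9]
tool_rot: [0.386, 3.117, 0.001]
contact_force: [0.8, 0.4, 5.2]
opening: 32.9
gripper_force: 60.8
```

arm_command --series '[[[0,0,-0.004],[0,0,0]],[[0,0,-0.01],[0,0,0]],[[0,0,-0.026],[0,0,0]],[[0,0,0],[0,0,-0.035]],[[0,0,0],[0,0,-0.035]]]'

```text
time: 6.55
position: [510.9, 147.5, 134.6]
tool_rot: [0.034, 3.14, 0.001]
contact_force: [0.3, 1.3, -1.3]
opening: 32.7
gripper_force: 60.3
```

arm_command --series '[[[0.019,0.0285,0],[0,0,0]],[[0.019,0.0285,0],[0,0,0]],[[0.019,0.0285,0],[0,0,0]],[[0.019,0.0285,0],[0,0,0]],[[0,0,0.03],[0,0,0]]]'

```text
time: 7.05
position: [437.1, 270.7, 106.7]
tool_rot: [0.028, 3.136, 0.013]
contact_force: [1.7, 1.4, -1.1]
opening: 32.9
gripper_force: 60.3
```

arm_command --series '[[[0,0,0.03],[0,0,0]],[[0,0,0],[0,0,0]],[[0,0,0],[0,0,0]]]'

```text
time: 7.35
position: [437.5, 262.9, 73.7]
tool_rot: [-0.042, -3.141, 0.001]
contact_force: [-0.1, 0.0, -0.7]
opening: 32.5
gripper_force: 60.2
```

Run:
```python
from h import *
go(438,263.3,34,-1.5)
p,d=optics.capture('scene');a=p[130:260,180:350,::-1]
P=cloud('scene',d)
for n in ('green_stone','green_tray'):
    for r in models.regions_of('scene',n)[:1]:
        q=band(P,r['mask'],-1,200);print(n,r['p'],len(q),np.round(np.percentile(q[:,2],[5,50,95]),1),rect(q))
r=models.regions_of('scene','white_stone')[0];q=band(P,r['mask'],61,72);print('white',len(q),rect(q))
q,d=optics.capture('top');b=q[130:260,180:350,::-1];P=cloud('top',d)
r=models.regions_of('top','white_stone')[0];q=band(P,r['mask'],61,72);print('white',len(q),rect(q))
cv2.imwrite('pics/s3.png',cv2.resize(np.hstack([a,b]),(800,306),interpolation=cv2.INTER_CUBIC))
```

```text
t 7.35 pos [437.5 262.9  73.7] yaw 178.5 tilt [-0.001 -0.001 -1.   ] open 32.5 F [-0.1  0.  -0.7] j [-0.79  0.38  0.2   2.04 -0.11  0.73  1.02]
shift now [-0.0005  0.0005  0.0397] turn az -0.0001
shift after turn [-0.0005  0.0005  0.0397] turn az -0.0001
green_stone 0.74 341 [48.  66.2 69.6] [444.7 276.1 113.8  77.   63.1]
green_tray 0.81 700 [ 2.9  6.3 14.5] [434.8 209.9 155.5 108.3  82.2]
white 704 [508.4 142.5  87.5  41.7 -27.2]
white 704 [506.1 146.7  88.2  40.2 -26.5]
```

View pics/s3.png

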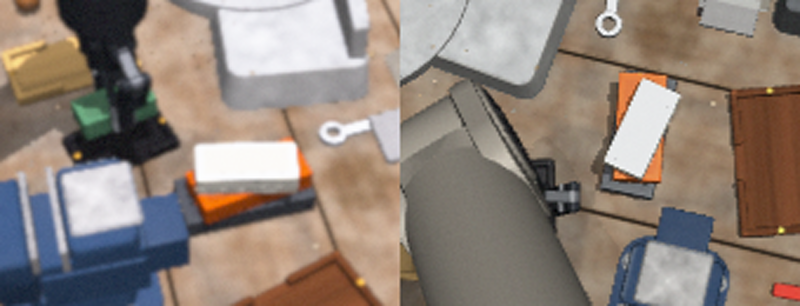

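The green stone is held above the black tray (scene crop, about (115,125)). The white, orange and grey stones look undisturbed.

arm_command --series '[[[0,0,0.012],[0,0,0]],[[0,0,0.012],[0,0,0]],[[0,0,0.006],[0,0,0]],[[0,0,0.003],[0,0,0]],[[0,0,0.002],[0,0,0]]]'

```text
time: 8.15
position: [437.4, 263.0, 37.8]
tool_rot: [-0.041, -3.141, 0.001]
contact_force: [-1.0, -0.1, -1.3]
opening: 32.9
gripper_force: 60.2
```

arm_command --series '[[[0,0,0.001],[0,0,0]],[[0,0,0.001],[0,0,0]],[[0,0,0.001],[0,0,0]],[[0,0,0],[0,0,0]]]'

```text
time: 8.55
position: [437.7, 263.3, 35.6]
tool_rot: [0.041, 3.141, 0.0]
contact_force: [0.3, -0.6, -0.7]
opening: 32.4
gripper_force: 60.2
```

arm_command --series '[[[0,0,0.001],[0,0,0]],[[0,0,0.001],[0,0,0]],[[0,0,0],[0,0,0]]]'

```text
time: 8.85
position: [437.8, 263.3, 33.9]
tool_rot: [0.041, 3.141, 0.001]
contact_force: [-1.5, -0.3, 2.8]
opening: 32.9
gripper_force: 60.7
```

arm_command --series '[[[0,0,0.001],[0,0,0]],[[0,0,0],[0,0,0]]]'

```text
time: 9.05
position: [437.8, 263.3, 33.9]
tool_rot: [-0.041, -3.141, -0.001]
contact_force: [-3.8, -2.3, 12.0]
opening: 33.0
gripper_force: 62.0
```

arm_command --series '[[[0,0,0],[0,0,0]],[[0,0,0],[0,0,0]],[[0,0,0],[0,0,0]],[[0,0,0],[0,0,0]]]' --grip -0.3

```text
time: 9.45
position: [437.6, 263.2, 32.3]
tool_rot: [-0.041, -3.141, 0.0]
contact_force: [-0.3, -0.7, 0.2]
opening: 55.3
gripper_force: 0.0
```

arm_command --series '[[[0,0,-0.02],[0,0,0]],[[0,0,-0.04],[0,0,0]],[[0,0,-0.03],[0,0,0]],[[0,0,0],[0,0,0]]]' --grip -1

```text
time: 9.85
position: [440.4, 265.0, 126.4]
tool_rot: [0.041, 3.134, 0.009]
contact_force: [-0.1, 0.2, -0.6]
opening: 85.3
gripper_force: 0.0
```

Run:
```python
from h import *
find('green_stone',('scene',),zlo=23,zhi=34)
find('white_stone',zlo=61,zhi=72)
go(507.3,145.5,110,-27)
```

```text
scene green_stone 0.59 413 z 27.5 [438.  262.   72.1  37.2  -3. ]
top white_stone 0.93 690 z 66.0 [506.1 146.7  87.7  40.  -26.4]
scene white_stone 0.83 689 z 65.5 [508.3 142.5  87.4  41.7 -26.8]
t 10.15 pos [436.7 262.7 121.1] yaw 178.5 tilt [-0.002 -0.002 -1.   ] open 85.2 F [ 0.5 -0.2  0.4] j [-0.81  0.31  0.22  2.01 -0.09  0.83  1.  ]
shift now [-0.0736 -0.1153  0.0112] turn az 0.1417
shift after turn [-0.1161 -0.0723  0.0112] turn az 0.1417
```

arm_command --series '[[[0,0,0],[0,0,0.0472]],[[0,0,0],[0,0,0.0472]],[[0,0,0],[0,0,0.0472]],[[-0.029,-0.018,0],[0,0,0]],[[-0.029,-0.018,0],[0,0,0]]]'

```text
time: 10.65
position: [472.4, 205.0, 121.4]
tool_rot: [-0.727, -3.055, 0.002]
contact_force: [1.4, -0.2, -0.1]
opening: 85.2
gripper_force: 0.0
```

arm_command --series '[[[-0.029,-0.018,0],[0,0,0]],[[-0.029,-0.018,0],[0,0,0]],[[0,0,0.015],[0,0,0]],[[0,0,0],[0,0,0]],[[0,0,0],[0,0,0]]]'

```text
time: 11.15
position: [507.4, 146.8, 106.6]
tool_rot: [-0.731, -3.053, 0.002]
contact_force: [0.8, 0.6, -0.3]
opening: 85.3
gripper_force: 0.0
```

Run:
```python
from h import *
go(507.3,144.8,72,-27)
```

```text
t 11.15 pos [507.4 146.8 106.6] yaw 153.1 tilt [-0.002 -0.001 -1.   ] open 85.3 F [ 0.8  0.6 -0.3] j [-0.65  0.37  0.34  1.98 -0.17  0.82  0.89]
shift now [-0.0009 -0.0017  0.0346] turn az 0.0003
shift after turn [-0.0009 -0.0017  0.0346] turn az 0.0003
```

arm_command --series '[[[-0.001,-0.0017,0.015],[0,0,0]],[[0,0,0.015],[0,0,0]],[[0,0,0.0046],[0,0,0]],[[0,0,0],[0,0,0]],[[0,0,0],[0,0,0]]]'

```text
time: 11.65
position: [508.8, 145.1, 73.5]
tool_rot: [0.731, 3.055, 0.001]
contact_force: [0.1, -0.2, -1.0]
opening: 85.4
gripper_force: 0.0
```

arm_command --series '[[[0,0,0],[0,0,0]],[[0,0,0],[0,0,0]],[[0,0,0],[0,0,0]],[[0,0,0],[0,0,0]],[[0,0,0],[0,0,0]]]' --grip 1

```text
time: 12.15
position: [509.2, 144.6, 73.6]
tool_rot: [0.733, 3.054, 0.002]
contact_force: [0.4, 0.6, 4.4]
opening: 38.5
gripper_force: 62.4
```

Run:
```python
from h import *
go(454.5,-97,130,-2.9)
```

```text
t 12.15 pos [509.2 144.6  73.6] yaw 153.0 tilt [ 0.001  0.001 -1.   ] open 38.5 F [0.4 0.6 4.4] j [-0.63  0.42  0.33  2.   -0.2   0.74  0.92]
shift now [-0.061  -0.2401 -0.0566] turn az -0.1339
shift after turn [ 0.0423 -0.2441 -0.0566] turn az -0.1339
```

arm_command --series '[[[0,0,-0.004],[0,0,0]],[[0,0,-0.01],[0,0,0]],[[0,0,-0.04],[0,0,0]],[[0,0,0],[0,0,0]]]'

```text
time: 12.55
position: [511.8, 145.2, 131.4]
tool_rot: [0.732, 3.048, 0.008]
contact_force: [1.3, 0.4, -1.2]
opening: 38.6
gripper_force: 61.8
```

Run:
```python
from h import *
for f in ('top0','scene0'):
  P=np.load(f+'.npz')['P']
  print(f)
  for xx in range(580,340,-20):
    print(xx,[int(np.nanmax(z)) if len(z:=P[(abs(P[...,0]-xx)<10)&(abs(P[...,1]-yy)<10)][:,2]) else -1 for yy in range(20,-300,-20)])
find('orange_stone',zlo=39,zhi=50)
```

```text
top0
580 [4, 5, 3, 54, 54, 52, 161, 163, 170, 237, 237, 237, 237, -1, -1, 48]
560 [10, 15, 13, 3, 5, 3, 4, 4, 6, 223, 226, 230, 232, -1, 4, 4]
540 [17, 17, 17, 4, 4, 4, 6, 3, 201, 209, 213, 218, 216, 4, 264, 262]
520 [10, 8, 17, 3, 9, 3, 5, 3, 132, 195, 198, 204, 2, 4, 272, 269]
500 [10, 9, 16, 4, 16, 18, 16, 15, 11, 4, 3, 133, 3, 275, 278, 275]
480 [9, 11, 9, 5, 15, 14, 10, 17, 4, 3, 3, 4, 4, 286, 285, 282]
460 [10, 11, 17, 6, 9, 10, 9, 11, 4, 4, 7, 7, 5, 294, 290, 288]
440 [10, 11, 16, 5, 14, 10, 10, 14, 3, 5, 5, 4, 5, 301, 296, 295]
420 [16, 15, 16, 5, 17, 9, 9, 19, 4, 4, 4, 3, 308, 308, 304, 304]
400 [16, 16, 14, 4, 17, 15, 17, 17, 3, 5, 4, 5, 315, 313, 311, 307]
380 [5, 4, 4, 4, 5, 4, 4, 4, 4, 3, 3, 7, 323, 322, 318, 313]
360 [11, 11, 12, 2, 4, 7, 5, 4, 5, 4, 4, 4, 332, 326, 324, 313]
scene0
580 [2, 2, 2, 2, 53, 52, 163, 141, 56, 232, 237, 236, 236, -1, -1, -1]
560 [14, 13, 12, 2, 3, 2, 3, 2, 3, 220, 222, 227, 228, -1, -1, -1]
540 [14, 14, 15, 3, 2, 2, 2, 1, 196, 206, 211, 214, 215, -1, 264, 264]
520 [8, 8, 15, 3, 9, 14, 14, 11, 12, 194, 197, 200, -1, -1, 272, 269]
500 [8, 8, 13, 3, 13, 14, 15, 14, 15, -1, -1, -1, -1, -1, 278, 276]
480 [9, 8, 8, 2, 14, 15, 9, 16, 14, -1, -1, -1, -1, 286, 286, 282]
460 [8, 7, 15, 2, 7, 8, 8, 8, 8, -1, -1, -1, -1, 294, 292, 289]
440 [7, 9, 13, 4, 13, 13, 8, 8, -1, -1, -1, -1, -1, 301, 299, 296]
420 [14, 13, 15, 3, 15, 13, 8, 8, -1, -1, -1, -1, -1, 308, 304, 302]
400 [15, 12, 12, 2, 13, 15, 15, -1, -1, -1, -1, -1, 315, 316, 312, 310]
380 [1, 2, 3, 3, 2, 1, 2, -1, -1, -1, -1, -1, 323, 321, 318, 316]
360 [10, 10, 9, 8, 2, 2, -1, -1, -1, -1, -1, -1, 330, 328, 324, 318]
top orange_stone none
scene orange_stone 0.58 826 z 43.5 [513.1 145.5 105.3  48.4  -4.9]
```

arm_command --series '[[[0,0,0],[0,0,-0.0446]],[[0,0,0],[0,0,-0.0446]],[[0,0,0],[0,0,-0.0446]],[[0,0,0],[0,0,0]]]'

```text
time: 13.15
position: [507.4, 144.1, 125.7]
tool_rot: [-0.08, -3.138, 0.001]
contact_force: [0.7, 0.3, -0.3]
opening: 38.7
gripper_force: 61.7
```

arm_command --series '[[[0.007,-0.041,0],[0,0,0]],[[0.007,-0.041,0],[0,0,0]],[[0.007,-0.041,0],[0,0,0]],[[0.007,-0.041,0],[0,0,0]],[[0.007,-0.041,0],[0,0,0]]]'

```text
time: 13.65
position: [462.0, -59.9, 126.3]
tool_rot: [-0.085, -3.139, -0.0]
contact_force: [0.3, -0.0, -1.7]
opening: 38.6
gripper_force: 61.7
```

arm_command --series '[[[0.007,-0.039,0.02],[0,0,0]],[[0,0,0.02],[0,0,0]],[[0,0,0],[0,0,0]],[[0,0,0],[0,0,0]]]'

```text
time: 14.05
position: [453.9, -96.5, 86.5]
tool_rot: [-0.081, -3.139, -0.001]
contact_force: [0.9, 0.6, -0.9]
opening: 38.4
gripper_force: 61.7
```

Run:
```python
from h import *
go(456,-97.5,36,-2.9)
p,d=optics.capture('scene');a=p[230:370,250:420,::-1];P=cloud('scene',d)
r=models.regions_of('scene','white_stone')[0];q=band(P,r['mask'],60,90);print(r['p'],len(q),np.median(q[:,2]),rect(q))
find('orange_stone',zlo=39,zhi=50)
q,d=optics.capture('top');b=q[130:270,300:470,::-1]
cv2.imwrite('pics/s4.png',cv2.resize(np.hstack([a,b]),(800,330),interpolation=cv2.INTER_CUBIC))
```

```text
t 14.05 pos [453.9 -96.5  86.5] yaw 177.0 tilt [-0.001  0.    -1.   ] open 38.4 F [ 0.9  0.6 -0.9] j [-0.2   0.31  0.37  2.14 -0.17  0.72  1.8 ]
shift now [-0.0022 -0.0009  0.0505] turn az -0.0003
shift after turn [-0.0022 -0.0009  0.0505] turn az -0.0003
0.88 680 78.50439084002653 [434.1 -95.9  50.2  40.4  -2.4]
top orange_stone 0.6 909 z 44.1 [510.5 149.  103.9  45.9  -4.8]
scene orange_stone 0.87 873 z 43.5 [512.9 144.1 103.9  46.9  -5.1]
```

View pics/s4.png

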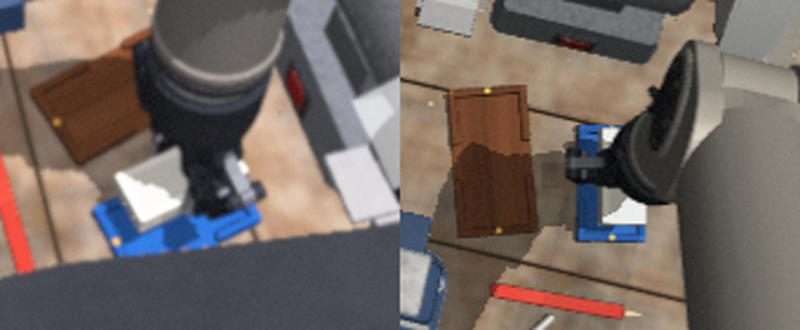

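The white stone hangs above the blue tray (scene crop, about (165,185)). The arm is clear of the grinder, and the orange stone is undisturbed.

arm_command --series '[[[-0.0018,-0.0009,0.015],[0,0,0]],[[0,0,0.015],[0,0,0]],[[0,0,0.012],[0,0,0]],[[0,0,0.004],[0,0,0]],[[0,0,0],[0,0,0]]]'

```text
time: 14.9
position: [455.5, -98.0, 40.5]
tool_rot: [-0.08, -3.139, -0.0]
contact_force: [-0.0, 0.4, -1.0]
opening: 38.9
gripper_force: 61.8
```

arm_command --series '[[[0,0,0.001],[0,0,0]],[[0,0,0.001],[0,0,0]],[[0,0,0.001],[0,0,0]],[[0,0,0],[0,0,0]]]'

```text
time: 15.3
position: [456.0, -98.1, 38.0]
tool_rot: [0.08, 3.14, 0.0]
contact_force: [-0.3, -0.3, -1.4]
opening: 38.7
gripper_force: 61.8
```

arm_command --series '[[[0,0,0.001],[0,0,0]],[[0,0,0.001],[0,0,0]],[[0,0,0],[0,0,0]]]'

```text
time: 15.6
position: [455.8, -98.0, 35.8]
tool_rot: [-0.08, -3.14, -0.0]
contact_force: [-0.8, 0.5, -1.8]
opening: 38.9
gripper_force: 61.8
```

arm_command --series '[[[0,0,0.001],[0,0,0]],[[0,0,0],[0,0,0]]]'

```text
time: 15.8
position: [455.9, -98.1, 35.6]
tool_rot: [-0.08, -3.14, -0.001]
contact_force: [-2.6, 1.8, 8.0]
opening: 38.7
gripper_force: 62.8
```

Contact is at the expected height of 35.6, so I'll release.

arm_command --series '[[[0,0,0],[0,0,0]],[[0,0,0],[0,0,0]],[[0,0,0],[0,0,0]],[[0,0,0],[0,0,0]]]' --grip -0.4

```text
time: 16.2
position: [456.0, -98.1, 34.8]
tool_rot: [0.08, 3.141, 0.0]
contact_force: [-0.1, -0.3, 0.2]
opening: 59.6
gripper_force: 0.0
```

arm_command --series '[[[0,0,-0.02],[0,0,0]],[[0,0,-0.04],[0,0,0]],[[0,0,-0.03],[0,0,0]],[[0,0,0],[0,0,0]]]' --grip -1

```text
time: 16.6
position: [459.0, -98.6, 128.5]
tool_rot: [0.08, 3.132, 0.0]
contact_force: [1.0, -0.0, -0.5]
opening: 85.3
gripper_force: 0.0
```

Run:
```python
from h import *
find('white_stone',zlo=23,zhi=34)
go(511.7,146.7,110,-4.9)
```

```text
top white_stone 0.85 366 z 27.8 [452.9 -93.8  84.5  39.   -2.6]
scene white_stone 0.82 909 z 27.5 [452.1 -98.6  81.4  41.   -2.5]
t 16.8 pos [455.  -97.8 123.9] yaw 177.1 tilt [-0.002  0.    -1.   ] open 85.4 F [0.3 0.2 0.3] j [-0.23  0.25  0.4   2.11 -0.13  0.81  1.77]
shift now [-0.0443  0.2471  0.0139] turn az 0.0111
shift after turn [-0.0357  0.2485  0.0139] turn az 0.0111
```

arm_command --series '[[[-0.006,0.0414,0],[0,0,0.011]],[[-0.006,0.0414,0],[0,0,0]],[[-0.006,0.0414,0],[0,0,0]],[[-0.006,0.0414,0],[0,0,0]],[[-0.006,0.0414,0],[0,0,0]]]'

```text
time: 17.3
position: [501.1, 107.3, 123.3]
tool_rot: [-0.134, -3.136, 0.002]
contact_force: [0.4, 0.3, -0.2]
opening: 85.6
gripper_force: 0.0
```

arm_command --series '[[[-0.006,0.041,0.02],[0,0,0]],[[0,0,0.02],[0,0,0]],[[0,0,0],[0,0,0]],[[0,0,0],[0,0,0]]]'

```text
time: 17.7
position: [510.5, 144.8, 83.7]
tool_rot: [-0.136, -3.136, 0.003]
contact_force: [-0.0, 1.1, -0.4]
opening: 85.5
gripper_force: 0.0
```

Run:
```python
from h import *
go(511.7,146.2,50.5,-4.9)
```

```text
t 17.7 pos [510.5 144.8  83.7] yaw 175.0 tilt [-0.003 -0.002 -1.   ] open 85.5 F [-0.   1.1 -0.4] j [-0.58  0.4   0.27  1.99 -0.15  0.77  1.26]
shift now [-0.0012  0.0016  0.0332] turn az -0.0003
shift after turn [-0.0012  0.0016  0.0332] turn az -0.0003
```

arm_command --series '[[[-0.001,0.0015,0.015],[0,0,0]],[[0,0,0.013],[0,0,0]],[[0,0,0.0045],[0,0,0]],[[0,0,0],[0,0,0]],[[0,0,0],[0,0,0]]]'

```text
time: 18.2
position: [512.7, 147.4, 52.4]
tool_rot: [0.135, 3.139, 0.0]
contact_force: [-1.2, -0.1, 0.3]
opening: 85.5
gripper_force: 0.0
```

arm_command --series '[[[0,0,0],[0,0,0]],[[0,0,0],[0,0,0]],[[0,0,0],[0,0,0]],[[0,0,0],[0,0,0]],[[0,0,0],[0,0,0]]]' --grip 1

```text
time: 18.7
position: [513.3, 147.7, 53.2]
tool_rot: [0.134, 3.137, 0.001]
contact_force: [-0.9, -0.7, 5.8]
opening: 44.8
gripper_force: 63.6
```

Run:
```python
from h import *
go(439.5,386,130,-7.2)
```

```text
t 18.7 pos [513.3 147.7  53.2] yaw 175.1 tilt [ 0.001  0.001 -1.   ] open 44.8 F [-0.9 -0.7  5.8] j [-0.57  0.45  0.25  2.   -0.17  0.7   1.28]
shift now [ 0.0937  0.2312 -0.0768] turn az 0.0128
shift after turn [ 0.1029  0.2272 -0.0768] turn az 0.0128
```

arm_command --series '[[[0,0,-0.004],[0,0,0]],[[0,0,-0.01],[0,0,0]],[[0,0,-0.04],[0,0,0.0128]],[[0,0,-0.026],[0,0,0]],[[0,0,0],[0,0,0]]]'

```text
time: 19.2
position: [515.3, 148.5, 136.3]
tool_rot: [0.197, 3.128, 0.006]
contact_force: [1.2, -0.6, -1.7]
opening: 44.6
gripper_force: 62.9
```

Run:
```python
from h import *
for f in ('top0','scene0'):
  P=np.load(f+'.npz')['P']
  print(f)
  for xx in range(560,340,-20):
    print(xx,[int(np.nanmax(z)) if len(z:=P[(abs(P[...,0]-xx)<10)&(abs(P[...,1]-yy)<10)][:,2]) else -1 for yy in range(560,280,-20)])
find('grey_stone',zlo=18,zhi=28)
go(441.1,385.3,130,-7.2)
```

```text
top0
560 [4, 6, 54, 339, 429, 427, 297, 62, 60, 62, 59, 4, 35, 52]
540 [4, 7, 58, 427, 429, 426, 58, 58, 54, 5, 4, 4, 3, 4]
520 [4, 3, 54, 429, 429, 55, 50, 4, 5, 6, 4, 5, 5, 5]
500 [4, 5, 407, 425, 425, 54, 5, 15, 17, 18, 16, 15, 5, 4]
480 [5, 4, 405, 414, 407, 4, 4, 17, 17, 10, 14, 19, 6, 19]
460 [29, 31, 375, 376, 6, 5, 4, 15, 54, 51, 52, 14, 6, 17]
440 [34, 32, 33, 32, 31, 5, 6, 11, 11, 9, 11, 5, 5, 9]
420 [28, 25, 28, 32, 31, 6, 4, 16, 13, 9, 15, 5, 4, 16]
400 [35, 33, 32, 30, 29, 5, 7, 17, 11, 11, 15, 4, 5, 17]
380 [31, 33, 32, 34, 34, 31, 5, 55, 18, 16, 18, 4, 4, 13]
360 [-1, -1, 3, 22, 29, 30, 6, 6, 5, 4, 11, 4, 4, 5]
scene0
560 [-1, -1, -1, 52, 57, 333, 330, 58, 60, 58, 56, 2, 2, 49]
540 [1, -1, 51, 60, 332, 334, 53, 52, 4, 2, 2, 1, 3, 1]
520 [-1, 0, 48, 52, 335, 328, 50, 4, 4, 2, 2, 4, 2, 2]
500 [0, -1, 56, 319, 339, 53, 3, 12, 15, 14, 15, 15, 2, 2]
480 [2, 0, 59, 338, 340, 4, 2, 14, 14, 8, 10, 15, 5, 12]
460 [30, 30, 27, 49, 2, 3, 4, 13, 56, 9, 53, 14, 3, 10]
440 [29, 30, 29, 30, 31, 3, 3, 11, 9, 9, 9, 7, 3, 4]
420 [29, 24, 23, 28, 30, 3, 3, 13, 8, 8, 14, 13, 2, 12]
400 [31, 32, 30, 28, 28, 23, 1, 14, 8, 8, 14, 2, 2, 12]
380 [26, 27, 30, 30, 30, 30, 3, 14, 15, 15, 14, 3, 3, 3]
360 [-1, -1, -2, 2, 26, 29, 3, 3, 3, 2, 2, 3, 1, 2]
top grey_stone none
scene grey_stone 0.84 1078 z 21.6 [510.1 146.8 118.6  53.3 -13.9]
t 19.4 pos [511.2 147.4 131.1] yaw 172.8 tilt [-0.003 -0.001 -1.   ] open 44.4 F [-1.1 -0.4 -2.4] j [-0.61  0.34  0.3   1.95 -0.13  0.87  1.2 ]
shift now [0.0993 0.2273 0.0011] turn az 0.0001
shift after turn [0.0994 0.2272 0.0011] turn az 0.0001
```

Run:
```python
from h import *
for n in ('top','scene'):
  p,d=optics.capture(n)
  for Q,l in ((np.load(n+'0.npz')['P'],'old'),(cloud(n,d),'new')):
    m=(abs(Q[...,0]-440)<80)&(abs(Q[...,1]-385)<50)&(Q[...,2]>25)
    v,u=np.where(m);print(n,l,[(a,b,*Q[b,a].round().astype(int)) for a,b in list(zip(u,v))[:12]],len(u))
```

```text
top old [(np.int64(166), np.int64(207), np.int64(464), np.int64(407), np.int64(51)), (np.int64(167), np.int64(207), np.int64(463), np.int64(404), np.int64(54)), (np.int64(165), np.int64(208), np.int64(461), np.int64(409), np.int64(55)), (np.int64(166), np.int64(208), np.int64(462), np.int64(407), np.int64(51)), (np.int64(167), np.int64(208), np.int64(462), np.int64(405), np.int64(50)), (np.int64(183), np.int64(208), np.int64(460), np.int64(369), np.int64(53)), (np.int64(165), np.int64(209), np.int64(459), np.int64(409), np.int64(53)), (np.int64(166), np.int64(209), np.int64(459), np.int64(407), np.int64(54)), (np.int64(182), np.int64(209), np.int64(458), np.int64(372), np.int64(51)), (np.int64(183), np.int64(209), np.int64(458), np.int64(369), np.int64(53)), (np.int64(172), np.int64(210), np.int64(457), np.int64(395), np.int64(49)), (np.int64(162), np.int64(246), np.int64(377), np.int64(416), np.int64(52))] 15
top new [(np.int64(167), np.int64(207), np.int64(464), np.int64(405), np.int64(51)), (np.int64(165), np.int64(208), np.int64(462), np.int64(409), np.int64(52)), (np.int64(166),
[... 985 characters left out ...]
, (np.int64(214), np.int64(137), np.int64(460), np.int64(391), np.int64(53)), (np.int64(218), np.int64(143), np.int64(460), np.int64(368), np.int64(53)), (np.int64(219), np.int64(143), np.int64(462), np.int64(367), np.int64(53))] 6
scene new [(np.int64(212), np.int64(133), np.int64(462), np.int64(406), np.int64(53)), (np.int64(213), np.int64(133), np.int64(464), np.int64(404), np.int64(54)), (np.int64(214), np.int64(133), np.int64(466), np.int64(405), np.int64(52)), (np.int64(214), np.int64(137), np.int64(461), np.int64(393), np.int64(52)), (np.int64(218), np.int64(143), np.int64(460), np.int64(367), np.int64(54)), (np.int64(219), np.int64(143), np.int64(463), np.int64(369), np.int64(51))] 6
```

Run:
```python
from h import *
a=np.load('scene0.npz')['p'][110:195,160:260,::-1];b=np.load('top0.npz')['p'][180:265,130:230,::-1]
cv2.imwrite('pics/s5.png',cv2.resize(np.hstack([a,b]),(800,340),interpolation=cv2.INTER_NEAREST))
for n in ('scene','top'):
    Q=np.load(n+'0.npz')['P'];m=(Q[...,2]>42)&(Q[...,2]<58)&(Q[...,0]<520)&(Q[...,0]>300)&(Q[...,1]>-190)&(Q[...,1]<460)
    k,_,st,c=cv2.connectedComponentsWithStats(m.astype(np.uint8)); print(n,[(s[4],*Q[int(y),int(x)].round().astype(int)) for s,(x,y) in zip(st[1:],c[1:])if s[4]<40])
```

```text
scene [(np.int32(26), np.int64(512), np.int64(455), np.int64(51)), (np.int32(3), np.int64(464), np.int64(406), np.int64(52)), (np.int32(1), np.int64(460), np.int64(391), np.int64(53)), (np.int32(2), np.int64(460), np.int64(368), np.int64(53)), (np.int32(1), np.int64(511), np.int64(200), np.int64(46)), (np.int32(4), np.int64(354), np.int64(286), np.int64(0)), (np.int32(1), np.int64(330), np.int64(239), np.int64(48)), (np.int32(27), np.int64(402), np.int64(84), np.int64(57))]
top [(np.int32(1), np.int64(517), np.int64(118), np.int64(56)), (np.int32(8), np.int64(517), np.int64(170), np.int64(44)), (np.int32(1), np.int64(513), np.int64(121), np.int64(56)), (np.int32(20), np.int64(515), np.int64(458), np.int64(47)), (np.int32(1), np.int64(509), np.int64(123), np.int64(57)), (np.int32(1), np.int64(475), np.int64(182), np.int64(56)), (np.int32(1), np.int64(472), np.int64(177), np.int64(57)), (np.int32(7), np.int64(462), np.int64(407), np.int64(51)), (np.int32(3), np.int64(465), np.int64(382), np.int64(7)), (np.int32(1), np.int64(457), np.int64(395), np.int64(49)), (np.int32(4), np.int64(377), np.int64(416), np.int64(52)), (np.int32(4), np.int64(344), np.int64(247), np.int64(49)), (np.int32(1), np.int64(329), np.int64(345), np.int64(43)), (np.int32(1), np.int64(329), np.int64(243), np.int64(44))]
```

View pics/s5.png

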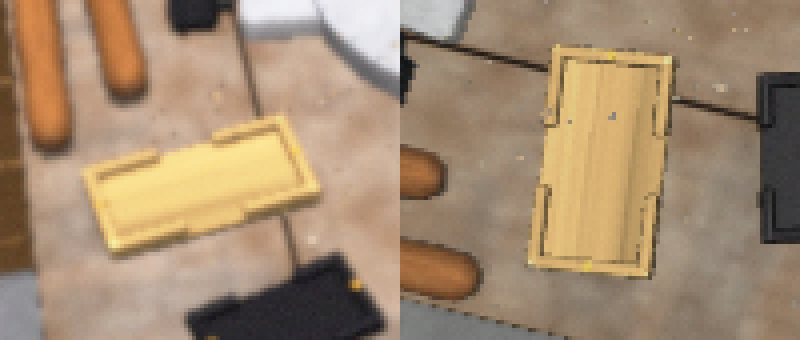

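The pale tray is empty (top crop, about (605,160)). The stray readings are only tiny wood specks, so I'll go on.

arm_command --series '[[[0.0166,0.0379,0],[0,0,0]],[[0.0166,0.0379,0],[0,0,0]],[[0.0166,0.0379,0],[0,0,0]],[[0.0166,0.0379,0],[0,0,0]],[[0.0166,0.0379,0],[0,0,0]]]'

```text
time: 20.0
position: [452.7, 347.1, 131.2]
tool_rot: [-0.197, -3.134, 0.002]
contact_force: [0.9, 1.3, -2.1]
opening: 44.5
gripper_force: 62.8
```

arm_command --series '[[[0.0166,0.0379,0],[0,0,0]],[[0,0,0.02],[0,0,0]],[[0,0,0.02],[0,0,0]],[[0,0,0],[0,0,0]],[[0,0,0],[0,0,0]]]'

```text
time: 20.5
position: [442.0, 385.0, 91.6]
tool_rot: [-0.198, -3.134, 0.003]
contact_force: [0.7, -0.4, -1.8]
opening: 44.6
gripper_force: 62.7
```

Run:
```python
from h import *
go(441.1,385.3,37.2,-7.2)
p,d=optics.capture('scene');a=p[90:210,140:310,::-1];P=cloud('scene',d)
r=models.regions_of('scene','orange_stone')[0];q=band(P,r['mask'],70,95);print(r['p'],len(q),np.median(q[:,2]),rect(q))
find('grey_stone',zlo=18,zhi=28)
q,d=optics.capture('top');b=q[160:280,110:280,::-1]
cv2.imwrite('pics/s6.png',cv2.resize(np.hstack([a,b]),(800,282),interpolation=cv2.INTER_CUBIC))
```

```text
t 20.5 pos [442.  385.   91.6] yaw 172.8 tilt [-0.001 -0.002 -1.   ] open 44.6 F [ 0.7 -0.4 -1.8] j [-0.95  0.47  0.2   1.85 -0.12  0.83  0.76]
shift now [0.0008 0.0003 0.0544] turn az -0.0001
shift after turn [0.0008 0.0003 0.0544] turn az -0.0001
0.94 590 82.21328948369685 [441.8 383.1 105.3  53.3  -9.1]
top grey_stone 0.72 1138 z 22.1 [507.1 150.8 120.   51.9 -13.5]
scene grey_stone 0.88 1111 z 21.6 [510.4 147.1 119.1  55.8 -12.9]
```

View pics/s6.png

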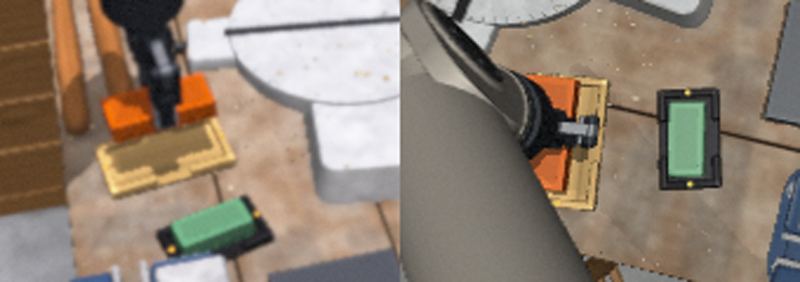

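The green stone is seated in the black tray (top crop, about (690,138)). The orange stone is aligned over the pale tray.

arm_command --series '[[[0.0005,0,0.016],[0,0,0]],[[0,0,0.016],[0,0,0]],[[0,0,0.013],[0,0,0]],[[0,0,0.004],[0,0,0]],[[0,0,0],[0,0,0]]]'

```text
time: 21.35
position: [441.5, 385.5, 42.9]
tool_rot: [-0.197, -3.135, 0.001]
contact_force: [-0.6, 0.4, -2.3]
opening: 44.3
gripper_force: 62.8
```

arm_command --series '[[[0,0,0.001],[0,0,0]],[[0,0,0.001],[0,0,0]],[[0,0,0.001],[0,0,0]],[[0,0,0],[0,0,0]]]'

```text
time: 21.75
position: [441.8, 385.9, 40.6]
tool_rot: [0.197, 3.135, 0.001]
contact_force: [0.5, -0.1, -2.0]
opening: 44.3
gripper_force: 62.8
```

arm_command --series '[[[0,0,0.001],[0,0,0]],[[0,0,0.001],[0,0,0]],[[0,0,0.001],[0,0,0]],[[0,0,0],[0,0,0]]]'

```text
time: 22.15
position: [441.7, 385.8, 37.3]
tool_rot: [-0.197, -3.135, 0.0]
contact_force: [0.1, 0.4, -2.1]
opening: 44.2
gripper_force: 62.8
```

arm_command --series '[[[0,0,0.001],[0,0,0]],[[0,0,0],[0,0,0]]]'

```text
time: 22.35
position: [441.8, 385.8, 37.2]
tool_rot: [-0.197, -3.135, -0.0]
contact_force: [-2.1, -1.5, 4.6]
opening: 44.5
gripper_force: 63.6
```

arm_command --series '[[[0,0,0],[0,0,0]],[[0,0,0],[0,0,0]],[[0,0,0],[0,0,0]],[[0,0,0],[0,0,0]]]' --grip -0.6

```text
time: 22.75
position: [441.8, 385.9, 36.4]
tool_rot: [0.197, 3.135, 0.0]
contact_force: [0.5, 0.3, 0.1]
opening: 68.1
gripper_force: 0.0
```

arm_command --series '[[[0,0,-0.02],[0,0,0]],[[0,0,-0.04],[0,0,0]],[[0,0,-0.035],[0,0,0]],[[0,0,0],[0,0,0]],[[0,0,0],[0,0,0]]]' --grip -1

```text
time: 23.25
position: [442.1, 386.1, 132.2]
tool_rot: [0.197, 3.134, 0.002]
contact_force: [-0.2, -0.8, -1.1]
opening: 85.4
gripper_force: 0.0
```

Run:
```python
from h import *
find('orange_stone',zlo=23,zhi=34)
go(508.7,148.7,80,-13.4)
```

```text
top orange_stone 0.98 582 z 28.3 [439.8 387.9 103.6  47.1  -7.3]
scene orange_stone 0.64 600 z 27.9 [441.9 383.6 103.3  46.5  -7.6]
t 23.45 pos [440.9 385.1 129.9] yaw 172.8 tilt [-0.002 -0.002 -1.   ] open 85.6 F [-0.   0.5 -1.6] j [-0.96  0.42  0.21  1.83 -0.11  0.91  0.75]
shift now [-0.0969 -0.2259  0.0502] turn az 0.0345
shift after turn [-0.1208 -0.2141  0.0502] turn az 0.0345
```

arm_command --series '[[[0,0,0],[0,0,0.0345]],[[-0.02,-0.0357,0],[0,0,0]],[[-0.02,-0.0357,0],[0,0,0]],[[-0.02,-0.0357,0],[0,0,0]],[[-0.02,-0.0357,0],[0,0,0]]]'

```text
time: 23.95
position: [486.1, 226.6, 130.3]
tool_rot: [-0.366, -3.119, 0.002]
contact_force: [-0.0, 0.1, -0.7]
opening: 85.5
gripper_force: 0.0
```

arm_command --series '[[[-0.02,-0.0357,0],[0,0,0]],[[-0.02,-0.0357,0.02],[0,0,0]],[[0,0,0.03],[0,0,0]],[[0,0,0],[0,0,0]],[[0,0,0],[0,0,0]]]'

```text
time: 24.45
position: [508.0, 150.1, 80.7]
tool_rot: [-0.365, -3.118, 0.001]
contact_force: [-0.3, -0.8, -0.1]
opening: 85.4
gripper_force: 0.0
```

Run:
```python
from h import *
go(508.7,148.7,30,-13.4)
```

```text
t 24.45 pos [508.  150.1  80.7] yaw 166.7 tilt [-0.002 -0.001 -1.   ] open 85.4 F [-0.3 -0.8 -0.1] j [-0.61  0.41  0.3   2.   -0.17  0.76  1.13]
shift now [-0.0011 -0.0012  0.0507] turn az 0.0003
shift after turn [-0.0011 -0.0012  0.0507] turn az 0.0003
```

arm_command --series '[[[-0.0005,-0.0012,0.02],[0,0,0]],[[0,0,0.02],[0,0,0]],[[0,0,0.01],[0,0,0]],[[0,0,0],[0,0,0]],[[0,0,0],[0,0,0]]]'

```text
time: 24.95
position: [509.6, 149.2, 32.3]
tool_rot: [0.365, 3.119, 0.001]
contact_force: [0.5, 0.0, 1.7]
opening: 85.4
gripper_force: 0.0
```

arm_command --series '[[[0,0,0],[0,0,0]],[[0,0,0],[0,0,0]],[[0,0,0],[0,0,0]],[[0,0,0],[0,0,0]],[[0,0,0],[0,0,0]]]' --grip 1

```text
time: 25.45
position: [509.8, 148.6, 32.6]
tool_rot: [0.367, 3.119, 0.002]
contact_force: [-0.8, -0.9, 5.7]
opening: 50.5
gripper_force: 63.9
```

Run:
```python
from h import *
go(480.5,17,90,2.4)
```

```text
t 25.45 pos [509.8 148.6  32.6] yaw 166.6 tilt [ 0.001  0.001 -1.   ] open 50.5 F [-0.8 -0.9  5.7] j [-0.58  0.49  0.27  2.02 -0.21  0.66  1.16]
shift now [-0.0021 -0.1347 -0.0576] turn az -0.0878
shift after turn [ 0.0347 -0.1302 -0.0576] turn az -0.0878
```

arm_command --series '[[[0,0,-0.004],[0,0,0]],[[0,0,-0.01],[0,0,0]],[[0,0,-0.044],[0,0,-0.044]],[[0,0,0],[0,0,-0.044]],[[0.007,-0.0261,0],[0,0,0]]]'

```text
time: 25.95
position: [505.2, 126.5, 91.6]
tool_rot: [-0.08, 3.135, 0.007]
contact_force: [0.0, 0.7, -4.0]
opening: 50.2
gripper_force: 65.2
```

arm_command --series '[[[0.007,-0.0261,0],[0,0,0]],[[0.007,-0.0261,0],[0,0,0]],[[0.007,-0.0261,0],[0,0,0]],[[0.007,-0.0261,0],[0,0,0]],[[0,0,0],[0,0,0]]]'

```text
time: 26.45
position: [477.8, 11.7, 89.6]
tool_rot: [0.056, -3.139, 0.003]
contact_force: [0.3, -0.0, -3.2]
opening: 50.1
gripper_force: 65.2
```

Run:
```python
from h import *
p,d=optics.capture('scene');a=p[190:330,230:400,::-1];P=cloud('scene',d)
r=models.regions_of('scene','grey_stone')[0];q=band(P,r['mask'],70,95);print(r['p'],len(q),np.median(q[:,2]),rect(q))
q,d=optics.capture('top');b=q[130:270,270:440,::-1]
go(480.4,16.5,38.6,2.3)
cv2.imwrite('pics/s7.png',cv2.resize(np.hstack([a,b]),(800,330),interpolation=cv2.INTER_CUBIC))
```

```text
0.63 970 78.45583374508074 [477.4  11.  119.9  52.5   3. ]
t 26.6 pos [479.8  17.   89.7] yaw -177.6 tilt [ 0.001  0.001 -1.   ] open 50.2 F [ 0.4 -0.4 -3.4] j [-0.36  0.32  0.28  2.1  -0.13  0.74  1.61]
shift now [-0.0006 -0.0005  0.0511] turn az 0.0008
shift after turn [-0.0006 -0.0005  0.0511] turn az 0.0008
```

View pics/s7.png

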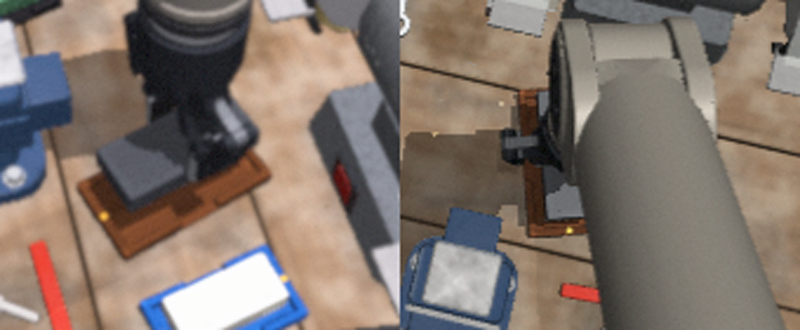

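The grey stone is over the brown tray (scene crop, about (155,160)). The white stone is seated in the blue tray at about (225,290).

arm_command --series '[[[-0.0006,-0.0005,0.015],[0,0,0]],[[0,0,0.015],[0,0,0]],[[0,0,0.012],[0,0,0]],[[0,0,0.004],[0,0,0]],[[0,0,0],[0,0,0]]]'

```text
time: 27.1
position: [479.9, 16.5, 42.9]
tool_rot: [0.068, -3.14, -0.0]
contact_force: [0.3, 0.7, -3.5]
opening: 50.3
gripper_force: 65.1
```

arm_command --series '[[[0,0,0.001],[0,0,0]],[[0,0,0.001],[0,0,0]],[[0,0,0.001],[0,0,0]],[[0,0,0],[0,0,0]]]'

```text
time: 27.5
position: [480.4, 16.0, 40.6]
tool_rot: [-0.067, 3.141, 0.0]
contact_force: [-0.3, 0.2, -4.1]
opening: 50.7
gripper_force: 65.1
```

arm_command --series '[[[0,0,0.001],[0,0,0]],[[0,0,0.001],[0,0,0]],[[0,0,0],[0,0,0]]]'

```text
time: 27.8
position: [480.4, 16.0, 38.6]
tool_rot: [-0.067, 3.141, 0.0]
contact_force: [-0.3, -1.5, -0.6]
opening: 50.2
gripper_force: 65.5
```

arm_command --series '[[[0,0,0.0008],[0,0,0]],[[0,0,0],[0,0,0]]]'

```text
time: 28.0
position: [480.4, 16.0, 38.6]
tool_rot: [0.067, -3.141, -0.001]
contact_force: [-3.4, -0.0, 8.9]
opening: 50.3
gripper_force: 66.6
```

arm_command --series '[[[0,0,0],[0,0,0]],[[0,0,0],[0,0,0]],[[0,0,0],[0,0,0]],[[0,0,0],[0,0,0]]]' --grip -0.7

```text
time: 28.4
position: [480.4, 16.0, 37.6]
tool_rot: [-0.067, 3.141, 0.0]
contact_force: [-0.6, -0.7, 0.1]
opening: 72.3
gripper_force: 0.0
```

arm_command --series '[[[0,0,-0.02],[0,0,0]],[[0,0,-0.045],[0,0,0]],[[0,0,-0.045],[0,0,0]],[[0,0,-0.045],[0,0,0]],[[0,0,-0.04],[0,0,0]]]' --grip -1

```text
time: 28.9
position: [480.3, 15.9, 234.9]
tool_rot: [-0.067, 3.139, 0.001]
contact_force: [0.9, 0.1, -0.0]
opening: 84.9
gripper_force: 0.0
```

arm_command --series '[[[0,0,0],[0,0,0]],[[0,0,0],[0,0,0]],[[0,0,0],[0,0,0]]]'

```text
time: 29.2
position: [479.2, 15.9, 231.2]
tool_rot: [0.067, -3.138, 0.001]
contact_force: [-0.7, 0.9, -0.6]
opening: 85.4
gripper_force: 0.0
```

Run:
```python
from h import *
for k in S: find(k+'_stone',zlo=20,zhi=36)
go(480,16,230)
p,d=optics.capture('scene');cv2.imwrite('pics/s8.png',cv2.resize(p[110:350,140:400,::-1],(650,600),interpolation=cv2.INTER_CUBIC))
```

```text
top grey_stone 0.84 735 z 28.0 [455.9  18.   75.3  52.1   2.3]
scene grey_stone 0.95 1550 z 27.3 [480.8  14.4 122.   53.6   2. ]
top orange_stone 0.57 922 z 28.3 [440.  387.9 103.9  47.   -6.8]
scene orange_stone 0.84 677 z 27.7 [441.6 385.5 103.8  50.6  -7.8]
top white_stone none
scene white_stone 0.98 1102 z 27.4 [455.4 -98.1  89.7  42.1  -3. ]
top green_stone 0.94 465 z 28.0 [436.  265.6  70.7  33.7  -1.3]
scene green_stone 0.92 438 z 27.3 [437.4 262.   71.   37.5  -3.6]
t 30.0 pos [480.3  16.  232.6] yaw -177.6 tilt [ 0.  0. -1.] open 85.3 F [0.6 0.2 0.1] j [-0.42  0.12  0.32  1.97 -0.04  1.06  1.54]
shift now [0.0003 0.     0.0026] turn az 0.0
shift after turn [0.0003 0.     0.0026] turn az 0.0
```

View pics/s8.png

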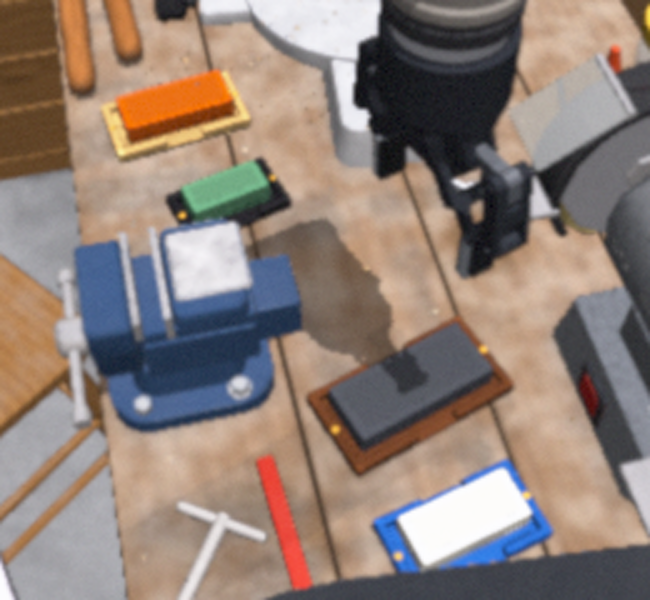

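The crop shows all four stones lying flat in their trays: orange (175,105), green (225,190), grey (410,380) and white (465,515). Every top stands about 28 mm above the bench, as it should, and the gripper is clear.

```bash
python3 -c "
from plant import env
print(env.job_done())"
```

```text
the job is handed in; nothing more can be done
None
```

All four stones lie flat and fully down in their matching trays, each set down gently, and the job was handed in at about 30 s of the 109 s allowed.

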